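# Lever open the shielded vial safe

### The job

Open the small shielded vial safe for a colleague, using only your fingertips and grasping nothing: push the tail of the turn catch aside until the catch points along the box, fully clear of the lid, then press the flat grey pad at the long end of the lever down, all the way or nearly so, so that the short end raises the heavy lid. Finish while still holding the pad down so that the lid stays open. Do not touch the lid itself, and leave the things standing around undisturbed.

Things in the scene. Friction and masses are not known exactly. Their poses are not given: they have to be found in the camera images.
- vial_safe: Shielded vial safe, fixed: 8 mm foot plate, grey box 90 x 80 mm (top at 92 mm) with a heavy hinged steel lid, bracket (two cheeks, 37 mm over all, 115 mm high) and lever. Origin on the bench amid the device; own z up. The box is towards own +y (centre y = +100 mm), the lever's long end towards own -y (to y = -215 mm); the catch stands at the box's own -x side, facing the robot.
- catch_tail (a point): Middle of the tail end of the turn catch, 55 mm from its pivot. The catch is a level aluminium bar 92 mm long (55 mm tail, 37 mm head), 14 mm wide, 9 mm thick, underside 109 mm and top 118 mm above the bench; below the tail is free space down to the foot plate. Shut, the head lies over the lid's edge and the tail sticks out square from the box (own -x of the safe).
- catch_pivot (a point): Middle of the catch bar on its upright pivot axis, at own (-70, 78) mm of the safe, about 114 mm above the bench. A steel post of 18 mm diameter carries it from below; a flat screw head of 22 mm diameter stands above, up to 121 mm.
- catch (a joint): Angle of the turn catch, rad: 0 = square across the lid's edge (shut), 1.5 = stop, bar along the box side. Starts at 0 to 0.25. Grows clockwise seen from above: the tail swings from own -x of the safe to own +y, away from the lever. Needs about 1.5 N at the tail and stays where it is left. Well clear of the lid from 1.1 on.
- lever_pad (a point): Middle of the top face of the grey plastic pad (36 mm wide, 50 mm long) at the long end of the steel lever, 175 mm along the lever from its pivot. About 155 mm above the bench at rest, about 43 mm when fully pressed. Nothing lies under the pad.
- lever_pivot (a point): Pivot axis of the lever in the fulcrum bracket, 98 mm above the bench, at own (0, -20) mm of the safe. The lever turns about own x of the safe. Short arm 70 mm (roller under the lid's tongue), long arm to the pad centre 175 mm; the top face of the pad lies 6 mm above the line of the arm.
- lever (a joint): Angle by which the lever has been pressed, rad: 0 = rest, long end 0.30 rad above level; 0.65 = stop, long end 0.35 rad below level. A spring and the lid's weight return it when let go. Holding it down takes about 3 to 12 N on the pad. With the catch shut it is blocked after a few mm of pad travel under light force: the lid cannot open.
- lid (a joint): Opening angle of the heavy lid (about 3.5 kg), rad: 0 = shut, about 0.45 with the lever fully pressed. Hinged at the safe's own +y end; it falls shut when the lever is let go.
- lid_tongue (a point): Tip of the lid's tongue (34 mm wide, 8 mm thick) that reaches out over the roller at the lever's short end; 97 mm above the bench when shut. Not to be touched.
- marker_green: Bystander: green marker standing upright, 112 mm tall, 25 mm across; origin under its foot.
- forceps: Bystander: steel forceps lying flat, 133 mm long, 11 mm high; origin at the middle of the underside.
- bottle_small: Bystander: screw-cap bottle with a blue cap, 69 mm across, 117 mm tall; origin under its foot.
- reagent_vial: Bystander: small pale plastic bottle with a white cap, 32 mm across, 84 mm tall; origin under its foot.

How it is judged:
By the outcome, as a careful person would: the job done as asked, in the order asked, and still so for the second after the job is handed in, while the arm keeps its last pose, push and grip.
It also fails if it takes over 48 s, if anything falls off the work surface, if the arm or the gripper's body presses on something with over 40 N, if the wrist force passes 120 N, or if a joint passes its speed limit or range.

### The arm

A 6-joint arm with a two-finger parallel gripper is mounted at the origin on a cart in front of the work surface, level with it; the furniture and walls round the work are solid. World frame = base frame: x ahead of the robot, y to its left, z up, the work surface at z = 0. Lengths are in m, angles in rad, forces in N, time in s.
With the tool pointing down it reaches from about 0.25 to 0.8 m from the base axis. Payload 8.5 kg.
Tool frame: the origin (TCP) lies midway between the tips of the shut fingers; the grasp point (between the pads) lies 19 mm behind it; z points along the fingers, y is the direction in which the jaws open and shut (so a half turn about z gives the same grasp; the last joint's range is limited). The gripper opens to 85 mm and grips with 20 to 120 N. Pads are 22 mm wide; open, the fingers measure 114 mm over their backs; the gripper's body (76 mm by 85 mm) begins 54 mm behind the grasp point. The pads swing forward as they close: fully open they stand 13 mm farther back than shut.
Start: joints at [1.311, 0.238, -0.013, 1.319, 0, 1.571], TCP at [0.135, 0.507, 0.231] pointing down, gripper open.
Joint ranges: [-2.66, 2.66], [-1.03, 1.9], [-1.14, 1.46], [-1.82, 2.27], [-1.45, 1.34], [-3.14, 3.14]. Speed limits (rad/s): [2.22, 2.22, 2.79, 3.14, 3.14, 3.14].

### API

Orientations are given as a unit quaternion [x, y, z, w].
In Python, from station import robot, eyes, ticket gives the robot as it stands.
- The arm moves only by the shell command python3 -m jog 'ROWS' [FORCE]. ROWS is JSON, a list that holds one entry, the list of rows, each a list of 7 numbers: the shift along the tool's x, y, z in cm, then the turn, a rotation vector about the tool's x, y, z in rad, then the opening, from 0 (shut) to 1 (fully open). A call has exactly 8 rows; each row shifts and turns the pose as measured when the row begins, along the tool's axes as they then stand; what a row does not reach is not made up. A row lasts 1/12 s, in which the tool goes at most 41.7 mm and 7.16 degrees, less where a joint would pass 70% of its speed; a pose out of reach is approached as far as the arm can. A call is refused whole if a number of a shift passes 4.17 or a number of a turn 0.125, either way. A call with a gripper value outside its range is refused whole. The fingers move at their own pace and stop on an object; FORCE is the grip in N (left out, the last holds). Time passes only in rows, so rows that do not move let the fingers close, or fill a call up. It gives the time, the measured TCP pose, the force and the opening at its end, in the units of the state.
- robot.state(): the state, without advancing time (a new reading comes with each control period).
- eyes.snapshot(name): name is "side" or "top" or "wrist"; returns a dict with "image" (420x560x3 uint8, blue, green, red), "range_z" (420x560 float32, m along the optical axis (not along the pixel's ray), 0 where there is no reading), "K" (3x3 intrinsics, pixels), "world_from_camera" (4x4, takes a point from camera to world coordinates); the wrist camera has in their place "hand_eye" (4x4, takes a point from camera to tool coordinates, whose origin is the TCP and whose axes are the flange's). Camera axes: x right, y down, z forward; pixel columns grow to the right and rows downward; lengths in m; the calibration is good to about 2 mm. A picture is of the moment at which its call begins: read the wrist's pose just before it.
- ticket.job_done(): hands the job in, once; it reports no verdict.
The state is a dict: "time_s": time; "joint_pos": joint angles; "joint_velocities": joint speeds; "joint_torque": joint torques, N m; "eef_pos": TCP position; "eef_rot": TCP orientation; "contact_force": force on the tool from outside, world axes, zero at the start; "wrist_torque": the same for the moment, N m; "finger_gap": finger opening in m.
Only numpy, scipy, OpenCV 4.12 (cv2) and the standard library are available. Lean on these libraries where they do the work, as an engineer would, in place of code of your own. Each camera call takes 0.05 s, during which the arm holds its last target.

## Working session

There is one attempt and no reset: what is moved stays moved. The work goes in short steps, Python scripts to look and compute and a shell command to move; the robot and the scene stay as the last step left them, time stands still between calls to the robot, and variables do not carry over. Pictures are saved under pics/ and viewed, and the job is handed in when it is done.

```bash
mkdir -p pics; ls; python3 - <<'E'
from station import robot, eyes
import cv2,pickle
print(robot.state())
for n in("side","top"):
    s=eyes.snapshot(n); cv2.imwrite(f"pics/{n}0.png",s["image"]); pickle.dump(s,open(f"{n}0.pkl","wb")); print(s["K"],s["world_from_camera"])
E
```

```text
pics
{'time_s': 0.0, 'joint_pos': array([ 1.31098949e+00,  2.38799077e-01, -1.42265859e-02,  1.31919225e+00,
        8.78126247e-06,  1.57079444e+00]), 'joint_velocities': array([ 2.16685287e-04, -3.62793423e-05,  1.33328026e-03,  1.63148408e-04,
        5.72271724e-05,  5.22902003e-04]), 'joint_torque': array([-1.42932254e-04, -5.38787842e+01,  3.46432114e+01,  1.85837480e-02,
       -1.63498667e-04, -2.21034941e-05]), 'eef_pos': array([0.13476458, 0.50699739, 0.23067879]), 'eef_rot': array([ 1.29537408e-01,  9.91574281e-01, -7.04233037e-04, -9.64289758e-05]), 'contact_force': array([-0.77509052, -0.67774481,  0.46662411]), 'wrist_torque': array([-0.01307461,  0.01983326,  0.01385776]), 'finger_gap': 0.08536147209946444}
[[446.31249387   0.         276.67033189]
 [  0.         446.31249387 201.70769228]
 [  0.           0.           1.        ]] [[-9.98145651e-01  3.52458877e-02 -4.96284917e-02  5.35993735e-01]
 [ 6.08701322e-02  5.74000744e-01 -8.16589231e-01  1.03675156e+00]
 [-2.94621141e-04 -8.18095883e-01 -5.75081768e-01  8.41737483e-01]
 [ 0.00000000e+00  0.00000000e+00  0.00000000e+00  1.00000000e+00]]
[[504.99213107   0.         271.47177273]
 [  0.         504.99213107 215.7462256 ]
 [  0.           0.           1.        ]] [[ 0.0248527  -0.99743081  0.06718728  0.36998234]
 [-0.9996879  -0.02462586  0.00420256 -0.01823446]
 [-0.00253722 -0.06727076 -0.99773153  1.67876218]
 [ 0.          0.          0.          1.        ]]
```

View pics/side0.png

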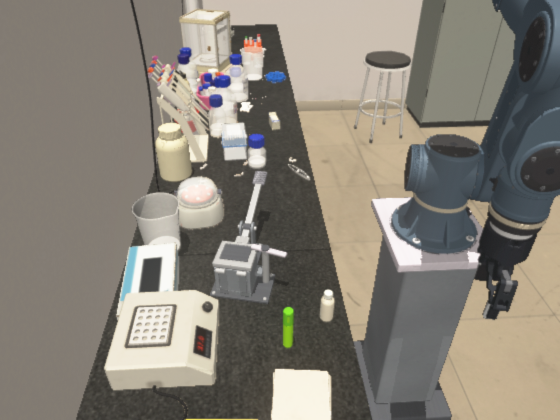

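View pics/top0.png

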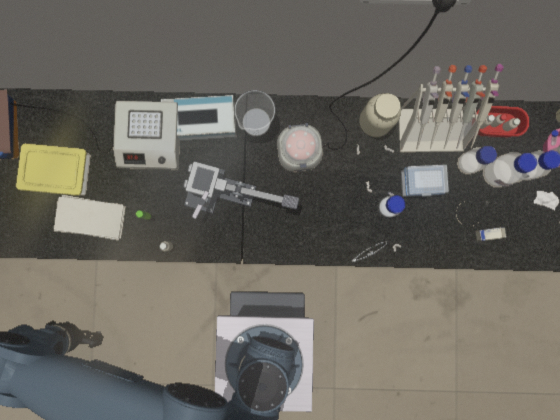

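Top view: the safe's box is near pixel (202,180), the catch tail near (197,214) and the pad near (290,202). The marker is at (140,214), the vial at (166,246), the bottle at (392,206) and the forceps at (370,250). I'll enlarge these.

```bash
python3 - <<'E'
import cv2,pickle
s=pickle.load(open("top0.pkl","rb"))["image"]; c=s[150:240,170:310]; cv2.imwrite("pics/topc.png",cv2.resize(c,None,fx=5.7,fy=5.7,interpolation=cv2.INTER_CUBIC))
s=pickle.load(open("side0.pkl","rb"))["image"]; c=s[165:305,200:340]; cv2.imwrite("pics/sidec.png",cv2.resize(c,None,fx=4.2,fy=4.2,interpolation=cv2.INTER_CUBIC))
E
```

```text
(no output)
```

View pics/topc.png

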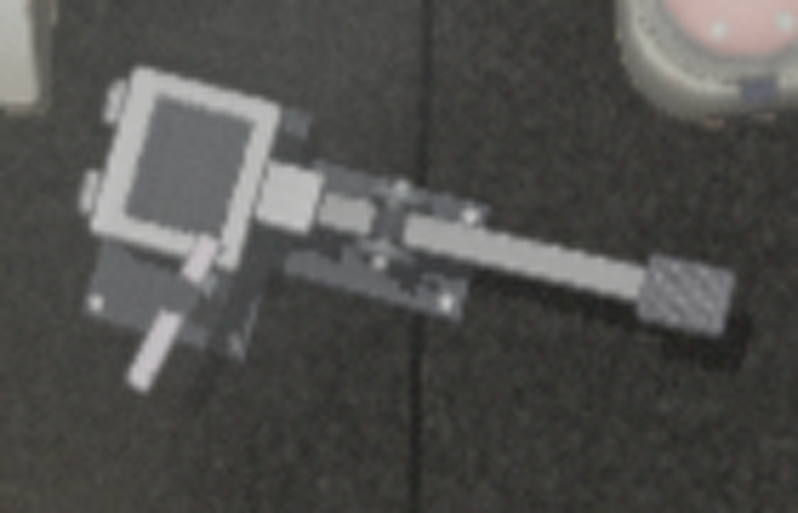

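View pics/sidec.png

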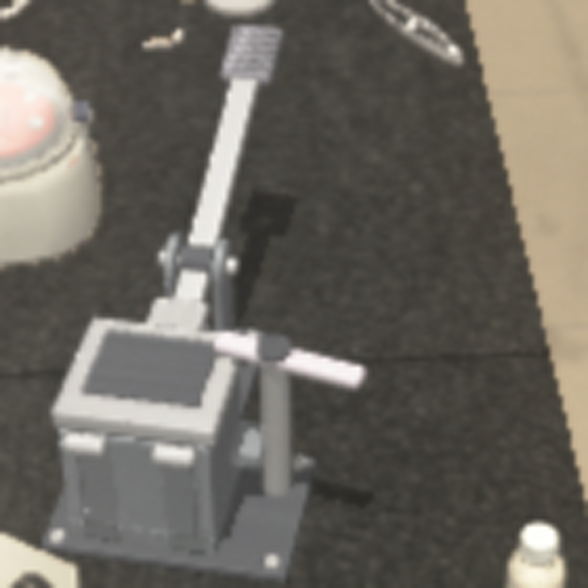

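```bash
cat > h.py <<'E'
import numpy as np,pickle
def load(n): return pickle.load(open(n,"rb"))
def ray(s,u,v,z):
    T=s["world_from_camera"];d=T[:3,:3]@np.linalg.inv(s["K"])@[u,v,1.];o=T[:3,3]
    return o+d*(z-o[2])/d[2]
def proj(s,p):
    T=np.linalg.inv(s["world_from_camera"]);c=T[:3,:3]@p+T[:3,3];return (s["K"]@c/c[2])[:2]
E
python3 - <<'E'
from h import *
t=load("top0.pkl");sd=load("side0.pkl")
T=lambda u,v,z:ray(t,170+(u+.5)/5.7-.5,150+(v+.5)/5.7-.5,z)
S=lambda u,v,z:ray(sd,200+(u+.5)/4.2-.5,165+(v+.5)/4.2-.5,z)
P=dict(tail=T(138,386,.118),piv=T(190,290,.121),pad=T(686,295,.155),lev=T(390,222,.105),
 boxA=T(137,70,.1),boxB=T(280,105,.1),boxC=T(93,232,.1),boxD=T(235,268,.1))
for k,v in P.items(): print(k,v.round(4))
print("S tail",S(358,380,.114),"S piv",S(273,348,.121),"S pad",S(253,55,.155))
f=P['lev']-P['pad'];print(np.degrees(np.arctan2(f[1],f[0])),np.linalg.norm(f[:2]),np.linalg.norm((P['tail']-P['piv'])[:2]))
c=(P['boxA']+P['boxB']+P['boxC']+P['boxD'])/4
f=c-P['pad'];print(c,np.degrees(np.arctan2(f[1],f[0])),np.linalg.norm(f[:2]))
for nm,u,v in(("marker",140,214),("vial",166,246),("bottle",392,206)):print(nm,ray(t,u,v,{'marker':.112,'vial':.084,'bottle':.117}[nm]))
yaw=np.radians(np.degrees(np.arctan2(f[1],f[0]))-90)
R=np.array([[np.cos(yaw),-np.sin(yaw)],[np.sin(yaw),np.cos(yaw)]])
print("yaw",yaw)
for k,q in(("piv",[-.07,.078]),("pad",[0,-.02-.169]),("c",[0,.1]),("lev",[0,-.02])): print(k,P[k][:2]-R@q)
E
```

```text
tail [0.4643 0.2288 0.118 ]
piv [0.5171 0.2019 0.121 ]
pad [ 0.5177 -0.0667  0.155 ]
lev [0.5589 0.0954 0.105 ]
boxA [0.6407 0.2384 0.1   ]
boxB [0.6231 0.1585 0.1   ]
boxC [0.5499 0.2595 0.1   ]
boxD [0.5319 0.1805 0.1   ]
S tail [0.467084   0.22913617 0.114     ] S piv [0.51514463 0.20620055 0.121     ] S pad [ 0.51799186 -0.06202239  0.155     ]
75.75207349715602 0.16721503200576715 0.059253587770249826
[0.58637047 0.20921596 0.1       ] 76.02241760318904 0.28429701861120144
marker [0.47083416 0.39756812 0.112     ]
vial [0.37355197 0.31867512 0.084     ]
bottle [ 0.5146694  -0.38464871  0.117     ]
yaw -0.2439548342931518
piv [0.56617719 0.10929198]
pad [0.56335222 0.11674066]Traceback (most recent call last):
  File "<stdin>", line 16, in <module>
KeyError: 'c'
```

```bash
cat >> h.py <<'E'
from scipy.spatial.transform import Rotation as Ro
O=np.array([.564,.112,0]);RS=Ro.from_euler('z',-.244)
def own(p): return RS.inv().apply(p-O)
def world(q): return RS.apply(q)+O
def where(*targets):
    from station import robot
    s=robot.state();R=Ro.from_quat(s["eef_rot"])
    print("t",round(s["time_s"],2),"own mm",(own(s["eef_pos"])*1e3).round(1),"F",s["contact_force"].round(1),"gap",round(s["finger_gap"],3),"q",s["joint_pos"].round(2))
    print("tool axes in own\n",(RS.inv()*R).as_matrix().round(3))
    p=s["eef_pos"]
    for t in targets:
        w=world(np.array(t)/1e3);print(t,"tool cm",(R.inv().apply(w-p)*100).round(2));p=w
E
python3 -c "
from h import *
where((-123,50,231),(-123,50,101))"
python3 -m jog '[[[0,0,0,0,0,0,0],[-2,-1.2,0,0,0,0,0],[-3,-1.8,0,0,0,0,0],[-3,-1.8,0,0,0,0,0],[-3,-1.8,0,0,0,0,0],[-3,-1.8,0,0,0,0,0],[-3,-1.8,0,0,0,0,0],[-3,-1.8,0,0,0,0,0]]]' 30
python3 -c "
from h import *
where((-123,50,231),(-123,50,101))"
```

```text
t 0.1 own mm [-512.   279.6  230.7] F [-0.3  0.7  0.6] gap 0.085 q [ 1.31  0.24 -0.01  1.32  0.    1.57]
tool axes in own
 [[-1.     0.016 -0.   ]
 [ 0.016  1.    -0.001]
 [ 0.    -0.001 -1.   ]]
(-123, 50, 231) tool cm [-39.25 -22.34   0.  ]
(-123, 50, 101) tool cm [-0.    0.02 13.  ]
time_s: 0.77
eef_pos: [0.2987, 0.3373, 0.2279]
eef_rot: [0.124, 0.992, -0.002, -0.001]
contact_force: [1.8, 0.8, -0.4]
finger_gap: -0.0
t 0.77 own mm [-311.9  154.5  227.9] F [ 1.8  0.8 -0.4] gap -0.0 q [ 0.85  0.12 -0.18  1.28 -0.    1.09]
tool axes in own
 [[-1.     0.005 -0.002]
 [ 0.005  1.    -0.004]
 [ 0.002 -0.004 -1.   ]]
(-123, 50, 231) tool cm [-18.94 -10.37  -0.31]
(-123, 50, 101) tool cm [-0.03  0.05 13.  ]
```

```bash
python3 -m jog '[[[-3,-1.6,-0.1,0,0,0,0],[-3,-1.6,-0.1,0,0,0,0],[-3,-1.6,-0.1,0,0,0,0],[-3,-1.6,0,0,0,0,0],[-3,-1.6,0,0,0,0,0],[-2,-1.2,0,0,0,0,0],[-1,-0.7,0,0,0,0,0],[0,0,0,0,0,0,0]]]' 
python3 - <<'E'
from h import *
where((-123,50,231),(-123,50,101))
from station import eyes;import cv2
for n in("side","top"):
    s=eyes.snapshot(n); cv2.imwrite(f"pics/{n}1.png",s["image"]); pickle.dump(s,open(f"{n}1.pkl","wb"))
c=s["image"]
a=load("side1.pkl")["image"][140:310,180:360]
cv2.imwrite("pics/side1c.png",cv2.resize(a,None,fx=3.5,fy=3.5,interpolation=cv2.INTER_CUBIC))
E
```

```text
time_s: 1.43
eef_pos: [0.458, 0.1831, 0.2301]
eef_rot: [0.127, 0.992, -0.003, -0.001]
contact_force: [0.5, 1.2, -0.4]
finger_gap: 0.0
t 1.43 own mm [-120.    43.4  230.1] F [ 0.5  1.2 -0.4] gap 0.0 q [ 0.38  0.19 -0.08  1.3  -0.    0.64]
tool axes in own
 [[-1.     0.011 -0.002]
 [ 0.011  1.    -0.006]
 [ 0.001 -0.006 -1.   ]]
(-123, 50, 231) tool cm [ 0.31  0.66 -0.09]
(-123, 50, 101) tool cm [-0.02  0.07 13.  ]
```

View pics/side1c.png

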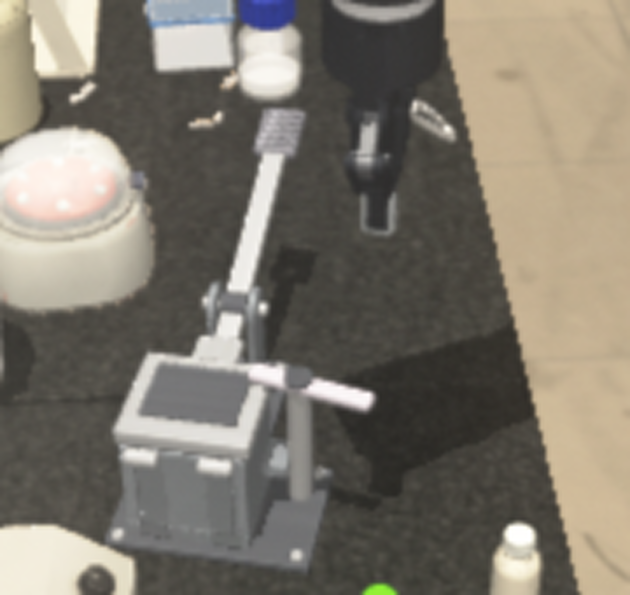

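The side view shows the shut fingertips at (378,225), clear of the catch tail end at (370,400), and nothing below them. I'll go down.

```bash
python3 -m jog '[[[0.1,0,2,0,0,0,0],[0.1,0,2.5,0,0,0,0],[0,0,2.5,0,0,0,0],[0,0,2.5,0,0,0,0],[0,0,1.7,0,0,0,0],[0,0,1,0,0,0,0],[0,0,0.5,0,0,0,0],[0,0,0,0,0,0,0]]]' 
python3 - <<'E'
from h import *
where((-121,66,101),(-121,78,101),(-119,93,101),(-109,110,101),(-93,123,101))
E
```

```text
time_s: 2.2
eef_pos: [0.4482, 0.1919, 0.0994]
eef_rot: [0.122, 0.993, -0.001, -0.001]
contact_force: [-0.8, 0.5, -0.6]
finger_gap: 0.0001
t 2.2 own mm [-131.6   49.6   99.4] F [-0.8  0.5 -0.6] gap 0.0 q [ 0.4   0.26 -0.34  0.97 -0.    0.65]
tool axes in own
 [[-1.    -0.    -0.002]
 [-0.     1.    -0.002]
 [ 0.002 -0.002 -1.   ]]
(-121, 66, 101) tool cm [-1.06  1.64 -0.17]
(-121, 78, 101) tool cm [-0.   1.2 -0. ]
(-119, 93, 101) tool cm [-0.2  1.5 -0. ]
(-109, 110, 101) tool cm [-1.    1.7  -0.01]
(-93, 123, 101) tool cm [-1.6   1.3  -0.01]
```

```bash
python3 -m jog '[[[-0.5,0,-0.1,0,0,0,0],[-0.6,0.4,0,0,0,0,0],[0,0.4,0,0,0,0,0],[0,0.4,0,0,0,0,0],[0,0.4,0,0,0,0,0],[0,0.4,0,0,0,0,0],[0,0.4,0,0,0,0,0],[0,0.4,0,0,0,0,0]]]' 
python3 - <<'E'
from h import *
where((-119,93,101),(-109,110,101),(-93,123,101))
E
```

```text
time_s: 2.87
eef_pos: [0.4685, 0.2202, 0.1041]
eef_rot: [0.121, 0.993, -0.0, 0.001]
contact_force: [0.9, -1.0, -0.4]
finger_gap: 0.0
t 2.87 own mm [-118.8   81.9  104.1] F [ 0.9 -1.  -0.4] gap 0.0 q [ 0.44  0.3  -0.27  1.   -0.    0.68]
tool axes in own
 [[-1.    -0.001  0.002]
 [-0.001  1.    -0.   ]
 [-0.002 -0.    -1.   ]]
(-119, 93, 101) tool cm [0.02 1.11 0.31]
(-109, 110, 101) tool cm [-1.   1.7  0. ]
(-93, 123, 101) tool cm [-1.6  1.3  0. ]
```

```bash
python3 -m jog '[[[0,0.5,0.2,0,0,0,0],[0,0.6,0.2,0,0,0,0],[-0.3,0.6,0.1,0,0,0,0],[-0.4,0.6,0,0,0,0,0],[-0.4,0.5,0,0,0,0,0],[-0.5,0.4,0,0,0,0,0],[-0.5,0.3,0,0,0,0,0],[0,0,0,0,0,0,0]]]' 
python3 - <<'E'
from h import *
where((-109,110,101),(-93,123,101))
E
```

```text
time_s: 3.53
eef_pos: [0.4999, 0.2537, 0.0981]
eef_rot: [0.12, 0.993, -0.0, 0.0]
contact_force: [-0.3, -0.5, 0.0]
finger_gap: -0.0
t 3.53 own mm [-96.4 122.   98.1] F [-0.3 -0.5  0. ] gap -0.0 q [ 0.47  0.37 -0.17  1.02 -0.    0.71]
tool axes in own
 [[-1.    -0.003  0.001]
 [-0.003  1.    -0.   ]
 [-0.001 -0.    -1.   ]]
(-109, 110, 101) tool cm [ 1.26 -1.19 -0.29]
(-93, 123, 101) tool cm [-1.6  1.3  0. ]
```

```bash
cat > look.py <<'E'
import sys,cv2
from h import *
from station import eyes
i=sys.argv[1]
for n,(r0,r1,c0,c1),f in(("side",(140,310,180,360),3.5),("top",(140,250,130,310),4)):
    s=eyes.snapshot(n);pickle.dump(s,open(f"{n}{i}.pkl","wb"))
    cv2.imwrite(f"pics/{n}{i}c.png",cv2.resize(s["image"][r0:r1,c0:c1],None,fx=f,fy=f,interpolation=cv2.INTER_CUBIC))
E
python3 look.py 2
```

```text
(no output)
```

View pics/side2c.png

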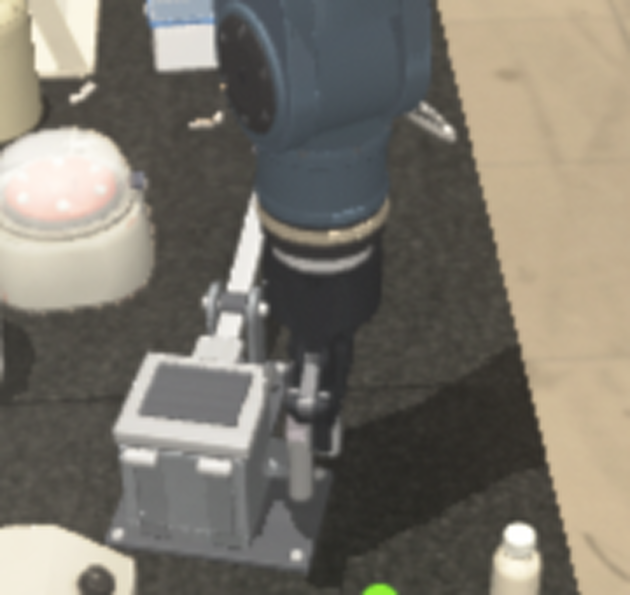

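View pics/top2c.png

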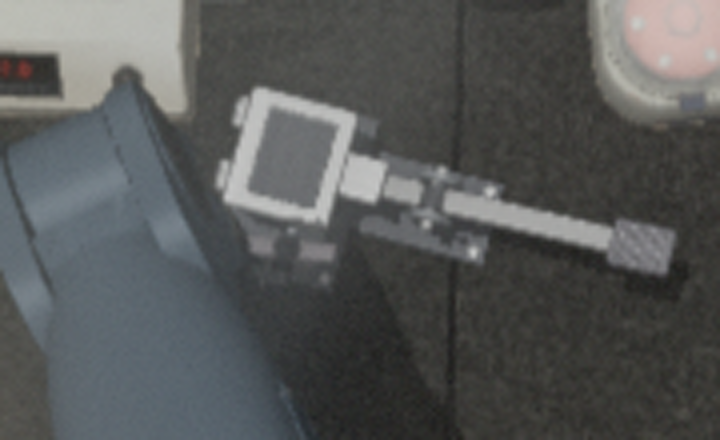

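The catch now lies along the box: top-view bar from (252,242) to (332,250), roughly parallel to the box edge. I'll push a little further towards the stop.

```bash
python3 -m jog '[[[-0.2,0,0,0,0,0,0],[-0.2,0.1,0,0,0,0,0],[-0.2,0.1,0,0,0,0,0],[0,0,0,0,0,0,0],[0,0,0,0,0,0,0],[0,0,0,0,0,0,0],[0,0,0,0,0,0,0],[0,0,0,0,0,0,0]]]' 
python3 - <<'E'
from h import *
where((-130,115,101))
E
```

```text
time_s: 4.3
eef_pos: [0.505, 0.2531, 0.0983]
eef_rot: [0.121, 0.993, -0.0, -0.0]
contact_force: [-0.6, -0.7, -0.8]
finger_gap: 0.0
t 4.3 own mm [-91.4 122.7  98.3] F [-0.6 -0.7 -0.8] gap 0.0 q [ 0.46  0.38 -0.16  1.03  0.    0.71]
tool axes in own
 [[-1.    -0.002 -0.001]
 [-0.002  1.    -0.   ]
 [ 0.001 -0.    -1.   ]]
(-130, 115, 101) tool cm [ 3.86 -0.76 -0.27]
```

```bash
python3 -m jog '[[[1,0,0,0,0,0,0],[2,0,0,0,0,0,0],[1,-1,-1.5,0,0,0,0],[0,-2,-3,0,0,0,0],[0,-3,-3,0,0,0,0],[0,-3,-2.5,0,0,0,0],[0,-3,-1,0,0,0,0],[0,-3,0,0,0,0,0]]]' 
python3 look.py 3
python3 - <<'E'
from h import *
where((0,-185,220))
E
```

```text
time_s: 4.97
eef_pos: [0.4244, 0.1177, 0.2113]
eef_rot: [0.117, 0.993, -0.0, 0.0]
contact_force: [-0.1, -0.7, 0.3]
finger_gap: 0.0001
t 5.07 own mm [-137.7  -30.6  210.2] F [-1.2  0.3 -0.4] gap -0.0 q [ 0.27  0.1  -0.24  1.23 -0.    0.51]
tool axes in own
 [[-1.    -0.006 -0.001]
 [-0.006  1.    -0.003]
 [ 0.001 -0.003 -1.   ]]
(0, -185, 220) tool cm [-13.67 -15.52  -0.96]
```

View pics/top3c.png

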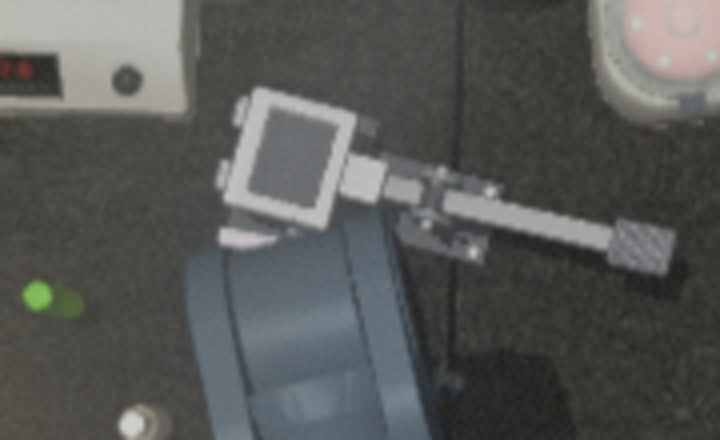

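View pics/side3c.png

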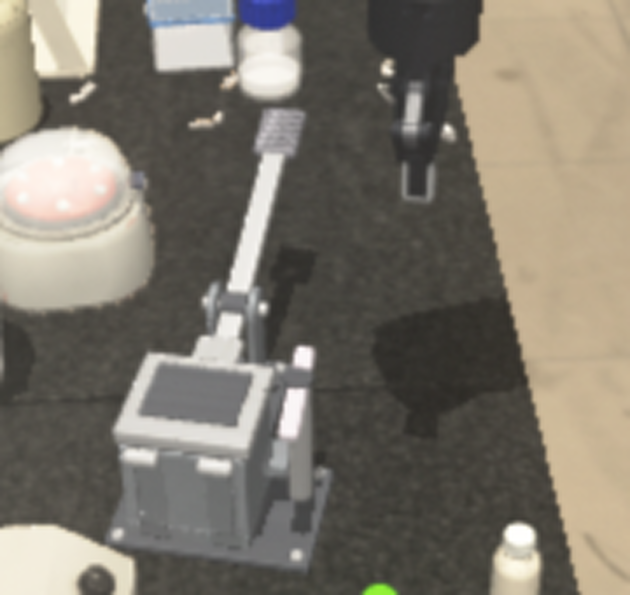

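Catch: the side view shows its tail at (290,435) and head at (303,352), so it lies along the box, clear of the lid, and the lever is untouched. Now over the pad.

```bash
python3 -m jog '[[[-1.5,-2,-0.5,0,0,0,0],[-2.5,-2.7,-0.5,0,0,0,0],[-2.5,-2.7,0,0,0,0,0],[-2.5,-2.7,0,0,0,0,0],[-2.4,-2.7,0,0,0,0,0],[-1.5,-1.7,0,0,0,0,0],[-0.6,-0.7,0,0,0,0,0],[0,0,0,0,0,0,0]]]' 
python3 - <<'E'
from h import *
where((0,-188,180))
E
```

```text
time_s: 5.73
eef_pos: [0.5209, -0.0681, 0.221]
eef_rot: [0.118, 0.993, -0.0, 0.002]
contact_force: [0.1, 0.4, -0.4]
finger_gap: -0.0001
t 5.73 own mm [   1.7 -185.2  221. ] F [ 0.1  0.4 -0.4] gap -0.0 q [-0.13  0.24 -0.04  1.29 -0.    0.11]
tool axes in own
 [[-1.    -0.008  0.004]
 [-0.008  1.     0.   ]
 [-0.004  0.    -1.   ]]
(0, -188, 180) tool cm [ 0.19 -0.28  4.1 ]
```

```bash
python3 -m jog '[[[0.2,-0.3,1,0,0,0,0],[0,0,1,0,0,0,0],[0,0,1,0,0,0,0],[0,0,1,0,0,0,0],[0,0,0.6,0,0,0,0],[0,0,0.6,0,0,0,0],[0,0,0.6,0,0,0,0],[0,0,0,0,0,0,0]]]' 
python3 look.py 4
python3 - <<'E'
from h import *
where((0,-188,50))
E
```

```text
time_s: 6.4
eef_pos: [0.5153, -0.0616, 0.1586]
eef_rot: [0.115, 0.993, 0.001, 0.001]
contact_force: [-0.4, 1.1, -1.1]
finger_gap: -0.0
t 6.5 own mm [  -4.6 -180.4  159.7] F [-0.4 -0.7 -0.4] gap -0.0 q [-0.12  0.26 -0.17  1.14  0.    0.11]
tool axes in own
 [[-1.    -0.013  0.003]
 [-0.013  1.     0.002]
 [-0.003  0.002 -1.   ]]
(0, -188, 50) tool cm [-0.43 -0.79 10.97]
```

View pics/side4c.png

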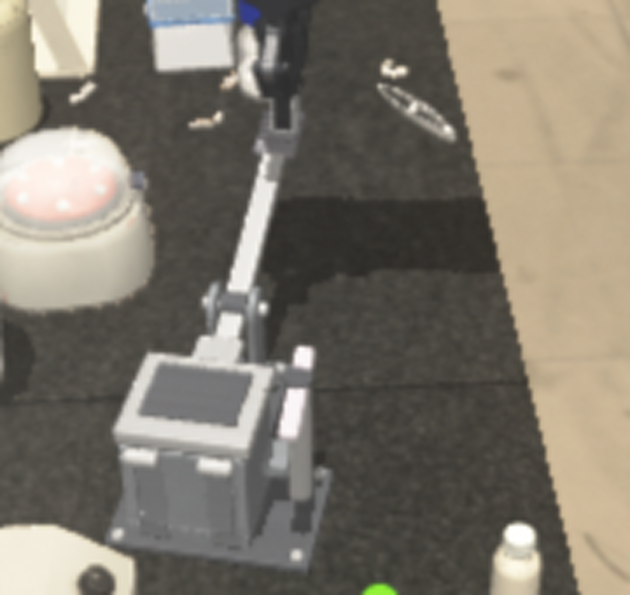

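The fingertips are just over the pad at about (282,125), with no contact force yet. I'll press with small lateral corrections.

```bash
python3 -m jog '[[[-0.4,-0.6,0,0,0,0,0],[-0.1,-0.2,0.5,0,0,0,0],[-0.1,-0.2,0.7,0,0,0,0],[-0.1,-0.2,0.7,0,0,0,0],[-0.1,-0.2,0.7,0,0,0,0],[-0.1,-0.1,0.7,0,0,0,0],[-0.1,-0.1,0.7,0,0,0,0],[0,0,0,0,0,0,0]]]' 
python3 look.py 5
python3 - <<'E'
from h import *
where((0,-188,50))
E
```

```text
time_s: 7.17
eef_pos: [0.5202, -0.0797, 0.1222]
eef_rot: [0.115, 0.993, 0.004, 0.001]
contact_force: [-1.2, 3.5, 8.4]
finger_gap: -0.0003
t 7.27 own mm [   4.  -196.4  123. ] F [-4.   3.6  7.9] gap -0.0 q [-0.16  0.3  -0.22  1.05  0.01  0.07]
tool axes in own
 [[-1.    -0.013  0.001]
 [-0.013  1.     0.009]
 [-0.002  0.009 -1.   ]]
(0, -188, 50) tool cm [0.4  0.78 7.3 ]
```

View pics/side5c.png

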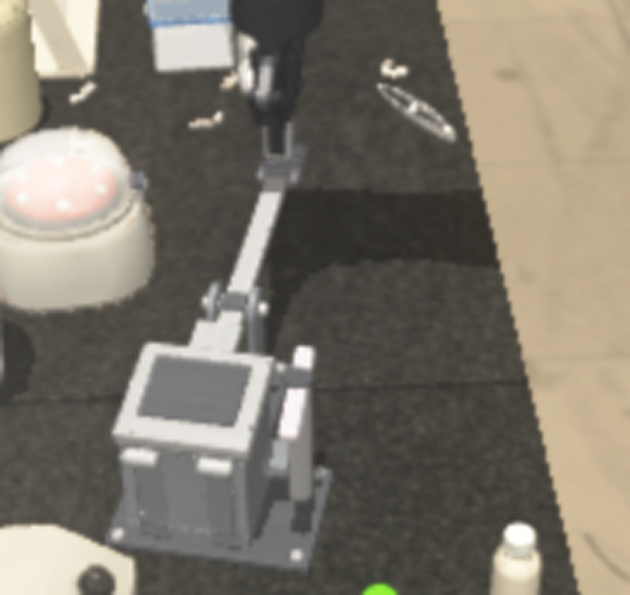

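The lid edge is rising, with the pad under the fingers at (280,165) and about 8 N on it. Continuing down.

```bash
python3 -m jog '[[[0.1,0,0.6,0,0,0,0],[0.1,0,0.8,0,0,0,0],[0.05,0,0.8,0,0,0,0],[0,0,0.8,0,0,0,0],[0,0,0.8,0,0,0,0],[0,0,0.8,0,0,0,0],[0,0,0.7,0,0,0,0],[0,0,0,0,0,0,0]]]' 
python3 - <<'E'
from h import *
where((0,-188,50))
E
```

```text
time_s: 7.93
eef_pos: [0.5203, -0.0798, 0.0749]
eef_rot: [0.117, 0.993, 0.008, 0.006]
contact_force: [-1.8, 1.7, 5.0]
finger_gap: 0.0002
t 7.93 own mm [   3.9 -196.7   74.9] F [-1.8  1.7  5. ] gap 0.0 q [-0.16  0.33 -0.3   0.92  0.02  0.07]
tool axes in own
 [[-1.    -0.01   0.01 ]
 [-0.009  1.     0.016]
 [-0.01   0.016 -1.   ]]
(0, -188, 50) tool cm [0.41 0.83 2.5 ]
```

```bash
python3 -m jog '[[[0.1,0.1,0.6,0,0,0,0],[0.1,0.1,0.6,0,0,0,0],[0.1,0.1,0.5,0,0,0,0],[0,0.1,0.4,0,0,0,0],[0,0,0.3,0,0,0,0],[0,0,0.2,0,0,0,0],[0,0,0.2,0,0,0,0],[0,0,0,0,0,0,0]]]' 
python3 - <<'E'
from h import *
where((0,-188,46))
E
python3 look.py 6
```

```text
time_s: 8.6
eef_pos: [0.5219, -0.0761, 0.0517]
eef_rot: [0.118, 0.993, 0.01, 0.011]
contact_force: [-2.3, 1.3, 5.2]
finger_gap: -0.0001
t 8.6 own mm [   4.6 -192.7   51.7] F [-2.3  1.3  5.2] gap -0.0 q [-0.16  0.35 -0.34  0.85  0.02  0.08]
tool axes in own
 [[-1.    -0.007  0.019]
 [-0.006  1.     0.023]
 [-0.019  0.023 -1.   ]]
(0, -188, 46) tool cm [0.47 0.46 0.57]
```

View pics/side6c.png

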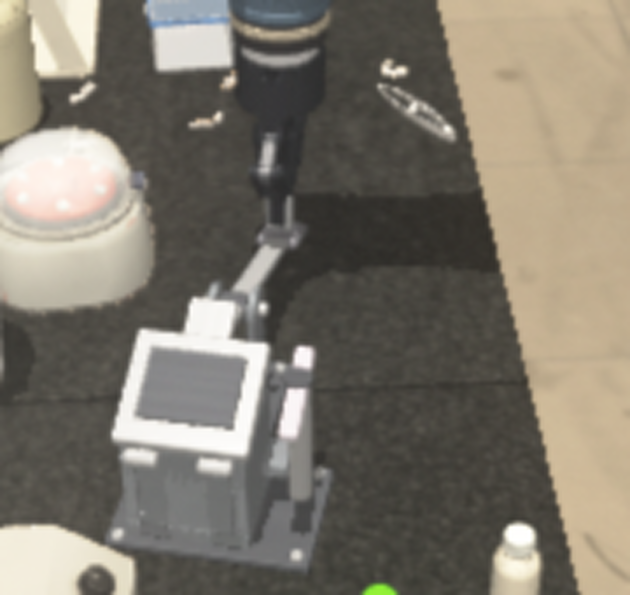

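The lid is well open, with its tongue at (210,315). I'll press the last millimetres until the stop shows in the force.

```bash
python3 -m jog '[[[0.05,0.05,0.2,0,0,0,0],[0.05,0.05,0.2,0,0,0,0],[0,0,0.2,0,0,0,0],[0,0,0.15,0,0,0,0],[0,0,0.15,0,0,0,0],[0,0,0.15,0,0,0,0],[0,0,0.15,0,0,0,0],[0,0,0.15,0,0,0,0]]]' 
python3 - <<'E'
from h import *
where((0,-188,46))
E
```

```text
time_s: 9.37
eef_pos: [0.5231, -0.0748, 0.0434]
eef_rot: [0.119, 0.993, 0.015, 0.014]
contact_force: [-3.9, 3.8, 10.7]
finger_gap: 0.0001
t 9.37 own mm [   5.4 -191.1   43.4] F [-3.9  3.8 10.7] gap 0.0 q [-0.16  0.36 -0.36  0.83  0.03  0.08]
tool axes in own
 [[-1.    -0.005  0.024]
 [-0.004  0.999  0.033]
 [-0.024  0.033 -0.999]]
(0, -188, 46) tool cm [ 0.53  0.32 -0.26]
```

```bash
python3 -m jog '[[[0,0,0.15,0,0,0,0],[0,0,0.15,0,0,0,0],[0,0,0.15,0,0,0,0],[0,0,0.1,0,0,0,0],[0,0,0.1,0,0,0,0],[0,0,0.1,0,0,0,0],[0,0,0.1,0,0,0,0],[0,0,0.1,0,0,0,0]]]' 
python3 - <<'E'
from h import *
where((0,-188,46))
E
python3 look.py 7
```

```text
time_s: 10.03
eef_pos: [0.5233, -0.0746, 0.0421]
eef_rot: [0.12, 0.992, 0.019, 0.017]
contact_force: [-5.1, 2.1, 14.6]
finger_gap: 0.0001
t 10.03 own mm [   5.6 -190.8   42.1] F [-5.1  2.1 14.6] gap 0.0 q [-0.16  0.36 -0.37  0.82  0.04  0.08]
tool axes in own
 [[-1.    -0.003  0.028]
 [-0.002  0.999  0.042]
 [-0.028  0.042 -0.999]]
(0, -188, 46) tool cm [ 0.55  0.3  -0.39]
```

View pics/side7c.png

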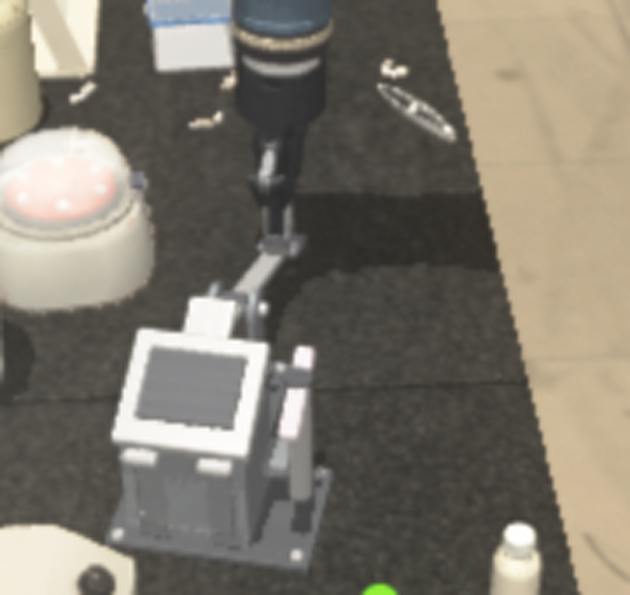

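View pics/top7c.png

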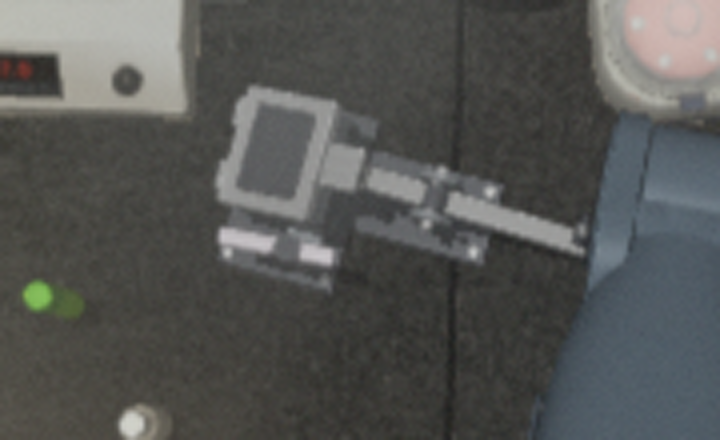

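```bash
python3 - <<'E'
from h import *
from station import eyes,ticket
where((0,-188,46))
for _ in range(8): eyes.snapshot("top")
where((0,-188,46))
E
```

```text
t 10.13 own mm [   5.6 -190.9   42.1] F [-6.3  2.6 14.8] gap 0.0 q [-0.16  0.36 -0.37  0.82  0.04  0.08]
tool axes in own
 [[-1.    -0.003  0.028]
 [-0.002  0.999  0.042]
 [-0.028  0.042 -0.999]]
(0, -188, 46) tool cm [ 0.54  0.3  -0.4 ]
t 10.53 own mm [   5.6 -190.9   42.1] F [-4.9  3.  14.8] gap 0.0 q [-0.16  0.36 -0.37  0.82  0.04  0.08]
tool axes in own
 [[-1.    -0.003  0.028]
 [-0.002  0.999  0.042]
 [-0.028  0.041 -0.999]]
(0, -188, 46) tool cm [ 0.55  0.3  -0.4 ]
```

Pose and force hold steady, so I'm handing in.

```bash
python3 -c "
from station import ticket
print(ticket.job_done())"
```

```text
the job is handed in; nothing more can be done
None
```

The safe is open and I handed the job in at about 10.5 s, with the shut fingertips still holding the pad down.

- **Catch:** I pushed the tail aside until the bar lay along the box side. Pictures from both cameras afterwards show it clear of the lid. I judged the angle by eye at roughly 1.4 to 1.5 rad, not by a precise measurement.
- **Lever and lid:** I pressed the pad to its stop. The fingertips stopped at 42 mm above the bench, where the pad should be about 43 mm when fully pressed. In the last press they moved only 1.3 mm while the vertical force rose from 11 to 15 N. The side view shows the lid raised.
- **Hold:** Over the last 0.4 s before hand-in, the pose stayed the same and the force on the pad stayed at about 15 N.
- **Surroundings:** The gripper never went near the lid. In the last pictures the marker, vial and forceps stand where they were. The bottle was hidden behind the arm in those views, but the arm stayed well away from it.
- **Small deviations:** The tool tilted about 0.04 rad and sat about 6 mm off the pad's centre line under load, still well on the pad.

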